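# Lay out the colour-coded stations

## Robot

A 6-joint arm with a two-finger parallel gripper is mounted at the origin on the work surface. World frame = base frame: x ahead of the robot, y to its left, z up, the work surface at z = 0. Lengths are in mm, angles in rad, forces in N, time in s.
With the tool pointing down it reaches from about 375 to 750 mm from the base axis. Payload 9 kg.
Tool frame: the origin (TCP) lies midway between the tips of the shut fingers; the grasp point (between the pads) lies 19 mm behind it; z points along the fingers, y is the line along which they close (so a half turn about z gives the same grasp; the last joint's range is limited). The gripper opens to 85 mm and grips with 20 to 120 N. Pads are 22 mm wide; open, the fingers measure 114 mm over their backs; the gripper's body (76 mm by 85 mm) begins 54 mm behind the grasp point. The pads swing forward as they close: fully open they stand 13 mm farther back than shut.
Start: joints at [-1.401, 0.104, 0.097, 1.564, 0, 1.353], TCP at [226.904, -555.474, 231.331] pointing down, gripper open.
Joint ranges: [-2.99, 2.99], [-0.84, 1.86], [-1.1, 1.16], [-1.84, 2.11], [-1.51, 1.56], [-3.14, 3.14]. Speed limits (rad/s): [2.22, 2.22, 2.57, 3.14, 3.14, 3.14].

## Interface

Orientations are given as a unit quaternion [w, x, y, z].
In Python, from bench import env gives the robot as it stands. The module is installed in compiled form; this text tells all that it offers.
- The arm moves only by the tool servo_tool, never from a script. Its argument "targets" is a list that holds one entry, the list of rows, each a list of 7 numbers: the shift along the tool's x, y, z scaled (see below), then the turn, a rotation vector about the tool's x, y, z scaled (see below), then the closure in counts, from 0 (fully open) to 255 (shut). A call has 1 to 5 rows; each row is the pose to reach, as a shift and turn from the pose commanded when the call began, along the tool's axes at that moment; what a row does not reach only later rows make up. The controller multiplies each number of a shift by 1000 mm and each number of a turn by 120 degrees. A row lasts 1/12 s, in which the tool goes at most 41.7 mm and 7.16 degrees, less where a joint would pass 70% of its speed; a pose out of reach is approached as far as the arm can. A call with a number of a shift or a turn outside -1 to 1 is refused whole. A call with a gripper value outside its range is refused whole. The fingers move at their own pace and stop on an object; "grip_force" is the grip in N (left out, the last holds). Time passes only in rows, so rows that repeat a pose let the fingers close. It gives the time, the measured TCP pose, the force, the opening and the grip force at its end, in the units of the state.
- env.observe(): the state, without advancing time (a new reading comes with each control period).
- env.capture(name): name is "scene" or "top"; returns the picture (400x640x3 uint8, blue, green, red); there is no depth.
- env.camera_params(name): a dict with "mtx" (3x3 intrinsics, pixels), "dist" ([k1, k2, p1, p2, k3] as OpenCV has them; the pictures are not rectified), "xyz" and "attitude" of the camera in the world. Camera axes: x right, y up, looking along -z (the intrinsics and any distortion apply to the point x, -y, -z); pixel columns grow to the right and rows downward; lengths in mm; the calibration is good to about 2 mm. A picture is of the moment at which its call begins. camera_params takes no time and is no camera call.
- env.close_job(): hands the job in; it is judged then, once.
The state is a dict: "time_s": time; "qpos": joint angles; "joint_velocities": joint speeds; "effort": joint torques, N m; "eef_pos": TCP position; "ee_rot": TCP orientation; "contact_force": force on the tool from outside, world axes, zero at the start; "ft_torque": the same for the moment, N m; "finger_gap": finger opening in mm; "grip_force": force on a finger pad.
Only numpy, scipy, OpenCV 4.12 (cv2) and the standard library are available. Lean on these libraries where they do the work, as an engineer would, in place of code of your own. Each camera call takes 0.05 s, during which the arm holds its last target. There are 200 camera calls.

## Task

Set up the cooking class: take the stack of tubs apart and set each tub in the middle of the chopping board of its lid's colour, squarely, with its long side along the board's long side; lift the green bottle out of the carton and stand it in the middle of the green board. Keep the tubs and the bottle upright all the way, and leave the can and the pepper mill where they stand.

Things in the scene. Friction and masses are not known exactly. Their poses are not given: they have to be found in the camera images.
- tub_red_mid (a point): Food tub, white plastic with a red lid, a plain upright-sided box 120 mm long (its x) by 62 mm wide (its y) by 50 mm high (z up); at the start the bottom one of the stack. The three tubs are stacked loosely, nearly centred and nearly parallel. The point is the centre of the tub, 25 mm above its underside; grasp it across its width.
- tub_blue_mid (a point): Food tub, white plastic with a blue lid, a plain upright-sided box 94 mm long (its x) by 58 mm wide (its y) by 50 mm high (z up); at the start the middle one of the stack, standing on the red one. The three tubs are stacked loosely, nearly centred and nearly parallel. The point is the centre of the tub, 25 mm above its underside; grasp it across its width.
- tub_yellow_mid (a point): Food tub, white plastic with a yellow lid, a plain upright-sided box 68 mm long (its x) by 50 mm wide (its y) by 50 mm high (z up); at the start the top one of the stack, standing on the blue one. The three tubs are stacked loosely, nearly centred and nearly parallel. The point is the centre of the tub, 25 mm above its underside; grasp it across its width.
- bottle_mid (a point): Green glass bottle, green cap, 170 mm high. Point: its centre, 85 mm above the foot; z up. Body 52 mm across up to 95 mm from the foot, neck 24 mm; cap, to be grasped from above: 30 mm across, 47 to 85 mm above this point. Stands in a cell (69 mm square) of a fixed open cardboard carton, 150 x 150 x 100 mm high, 4 mm floor, walls and dividers full height. Two short jars (78 mm) are in other cells.
- board_red: Small red plastic chopping board lying flat on the counter, 140 mm long (its x) by 96 mm wide (its y), 12 mm thick, does not move. Origin at the centre of its underside, so its top is 12 mm above that.
- board_blue: Small blue plastic chopping board lying flat on the counter, 140 mm long (its x) by 96 mm wide (its y), 12 mm thick, does not move. Origin at the centre of its underside, so its top is 12 mm above that.
- board_yellow: Small yellow plastic chopping board lying flat on the counter, 140 mm long (its x) by 96 mm wide (its y), 12 mm thick, does not move. Origin at the centre of its underside, so its top is 12 mm above that.
- board_green: Small green plastic chopping board lying flat on the counter, 140 mm long (its x) by 96 mm wide (its y), 12 mm thick, does not move. Origin at the centre of its underside, so its top is 12 mm above that.
- can: Bystander: food can with a white and orange label, 67 mm across, 100 mm high, standing upright; origin at the centre of its foot.
- mill: Bystander: dark wooden pepper mill, 50 mm across the foot, 118 mm high, standing upright; origin at the centre of its foot.
Things that resemble listed ones, but are neither listed nor needed, are in the scene too. Leave any purple or turquoise look-alike of the part that bears tub_blue_mid alone.

How it is judged (in metres and radians):
At the end, for the whole second after the job is handed in: Each tub upright on the board of its colour, the bottle upright on the green board, all centred within 15 mm, height within 6 mm, tilt under 0.1 rad, still; tubs' long axes within 0.25 rad of the boards'; can and mill within 30 mm of their start, tilted under 0.5 rad (horizontal distance between tub_red_mid and board_red below 0.015 m and z of tub_red_mid in the frame of board_red between 0.031 and 0.043 m and angle between each of tub_red_mid, tub_blue_mid, tub_yellow_mid, bottle_mid's own z axis and vertical below 0.1 rad and linear speed of each of tub_red, tub_blue, tub_yellow, bottle below 0.02 m/s and angle between the x axis of tub_red_mid and the x axis of board_red, either way round below 0.25 rad and horizontal distance between tub_blue_mid and board_blue below 0.015 m and z of tub_blue_mid in the frame of board_blue between 0.031 and 0.043 m and angle between the x axis of tub_blue_mid and the x axis of board_blue, either way round below 0.25 rad and horizontal distance between tub_yellow_mid and board_yellow below 0.015 m and z of tub_yellow_mid in the frame of board_yellow between 0.031 and 0.043 m and angle between the x axis of tub_yellow_mid and the x axis of board_yellow, either way round below 0.25 rad and horizontal distance between bottle_mid and board_green below 0.015 m and z of bottle_mid in the frame of board_green between 0.091 and 0.103 m and not (distance of any of can, mill from where it was at the start of the episode above 0.03 m or angle between any of can, mill's own z axis and vertical above 0.5 rad)); the robot touches nothing.
It fails at once if a tub or the bottle is tipped over (more than 0.7 rad) (angle between any of tub_red_mid, tub_blue_mid, tub_yellow_mid, bottle_mid's own z axis and vertical above 0.7 rad).
It fails at once if the can or the pepper mill is shifted by more than 30 mm or tipped by more than 0.5 rad (distance of any of can, mill from where it was at the start of the episode above 0.03 m or angle between any of can, mill's own z axis and vertical above 0.5 rad).
It also fails if it takes over 120 s, if anything falls off the work surface, if the arm or the gripper's body presses on something with over 40 N, if the wrist force passes 120 N, or if a joint passes its speed limit or range.

## Working session

There is one attempt and no reset: what is moved stays moved. The work goes in short steps, Python scripts to look and compute and a tool call to move; the robot and the scene stay as the last step left them, time stands still between calls to the robot, and variables do not carry over. Pictures are saved under pics/ and viewed, at most 14 in all, crops included, and the job is handed in when it is done.

Besides the shell and the picture viewer there is one more tool, called after "Emit:" as name([rows], argument=value, ...), one row to a line, values as JSON. servo_tool: Moves the arm, as the interface text tells. Its arguments: {"type":"object","properties":{"targets":{"type":"array","items":{"type":"array","items":{"type":"array","items":{"type":"number"}}}},"grip_force":{"type":"number"}},"required":["targets"]}

```bash
mkdir -p pics; python3 - <<'E'
from bench import env
import cv2
for n in("scene","top"):
    p=env.camera_params(n);print(n,p)
    cv2.imwrite(f"pics/{n}0.png",env.capture(n))
print(env.observe())
E
```

```text
scene {'mtx': array([[428.62702526,   0.        , 319.65566439],
       [  0.        , 428.62702526, 199.74245288],
       [  0.        ,   0.        ,   1.        ]]), 'dist': array([-0.05604015,  0.        ,  0.        ,  0.        ,  0.        ]), 'xyz': array([ 888.21429461,  384.40612462, 1047.85802436]), 'attitude': array([0.35185452, 0.10936362, 0.25746162, 0.89328132])}
top {'mtx': array([[510.29125626,   0.        , 321.01768407],
       [  0.        , 510.29125626, 203.90891433],
       [  0.        ,   0.        ,   1.        ]]), 'dist': array([-0.10464273,  0.        ,  0.        ,  0.        ,  0.        ]), 'xyz': array([ 277.69963987,  -15.50677368, 1592.93192735]), 'attitude': array([-0.70318219, -0.04383754,  0.05038558,  0.70786607])}
{'time_s': 0.1, 'qpos': array([-1.40068543e+00,  1.04628960e-01,  9.65222548e-02,  1.56388118e+00,
       -2.79435730e-05,  1.35310494e+00]), 'joint_velocities': array([-8.18891996e-06, -1.90111690e-03,  4.71197197e-04,  9.04079317e-04,
       -3.09085476e-03, -7.49774211e-04]), 'effort': array([ 5.70318356e-03, -5.58204925e+01,  5.04721355e+01,  1.32182124e-02,
       -3.31456386e-04, -6.50812183e-06]), 'eef_pos': array([ 226.84625488, -555.1392107 ,  230.59265844]), 'ee_rot': array([-5.95943642e-04,  9.81259823e-01,  1.92688360e-01,  2.04581711e-07]), 'contact_force': array([0.29692781, 0.61970768, 0.21147458]), 'ft_torque': array([0.00216509, 0.03561186, 0.07256472]), 'grip_force': 0.0, 'finger_gap': 85.14960635171855}
```

View pics/scene0.png

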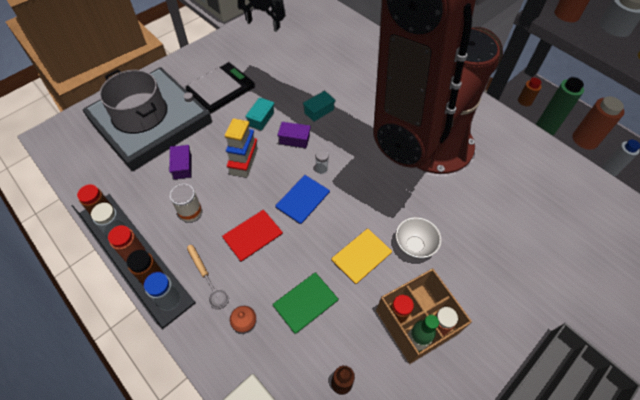

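View pics/top0.png

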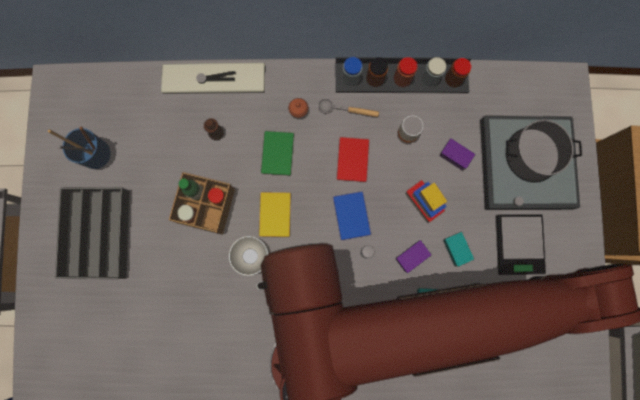

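The scene view shows the boards: red (252,235), blue (302,198), yellow (362,256), green (306,302). It also shows the stack near (240,147), the bottle in the carton near (427,330), the can at (185,200) and the mill at (343,378). In the top view, the stack is at (428,198) and the bottle at (188,185).

```bash
cat > h.py <<'E'
from bench import env
import numpy as np, cv2
from scipy.spatial.transform import Rotation as R
HSV={'red':[((0,150,60),(6,255,255)),((174,150,60),(180,255,255))],'blue':[((105,130,50),(122,255,255))],
 'yellow':[((18,130,90),(30,255,255))],'green':[((55,110,25),(80,255,255))]}
def rays(n,px):
    p=env.camera_params(n);q=p['attitude']
    u=cv2.undistortPoints(np.float64(px).reshape(-1,1,2),p['mtx'],p['dist']).reshape(-1,2)
    d=np.c_[u[:,0],-u[:,1],-np.ones(len(u))]
    return p['xyz'],R.from_quat(q[[1,2,3,0]]).apply(d)
def plane(n,px,z):
    o,d=rays(n,px);return o+d*((z-o[2])/d[:,2])[:,None]
def blobs(n,im,c,roi=None,amin=40):
    h=cv2.cvtColor(im,cv2.COLOR_BGR2HSV);m=sum(cv2.inRange(h,*r) for r in HSV[c])
    if roi: 
        k=np.zeros_like(m);x0,y0,x1,y1=roi;k[y0:y1,x0:x1]=255;m&=k
    cs=[q for q in cv2.findContours(m,cv2.RETR_EXTERNAL,cv2.CHAIN_APPROX_NONE)[0] if cv2.contourArea(q)>=amin]
    return sorted(cs,key=cv2.contourArea,reverse=True)
def rect(n,c,z):
    P=plane(n,c,z);(x,y),(w,h),a=cv2.minAreaRect(np.float32(P[:,:2]))
    if w<h:w,h,a=h,w,a+90
    return x,y,w,h,(a+90)%180-90
def show(n,im,c,z,roi=None,amin=40):
    for q in blobs(n,im,c,roi,amin):
        m=cv2.moments(q);print(n,c,z,'px',[round(m['m10']/m['m00']),round(m['m01']/m['m00'])],'xywha',np.round(rect(n,q,z),1))
E
python3 - <<'E'
from h import *
t,s=cv2.imread('pics/top0.png'),cv2.imread('pics/scene0.png')
for c in HSV:
    show('top',t,c,12,(230,120,380,250),300); show('scene',s,c,12,(215,170,395,340),300)
R1=(400,175,455,225);R2=(220,112,262,180)
show('top',t,'yellow',150,R1);show('scene',s,'yellow',150,R2,20)
show('top',t,'blue',100,R1,15);show('scene',s,'blue',100,R2,15)
show('top',t,'red',50,R1,15);show('scene',s,'red',50,R2,15)
show('top',t,'green',172,(170,165,205,200),15);show('scene',s,'green',172,(405,300,450,360),15)
cv2.imwrite('pics/c.png',np.hstack([cv2.resize(t[170:230,395:460],(390,360),interpolation=cv2.INTER_NEAREST),cv2.resize(t[165:240,160:240],(384,360),interpolation=cv2.INTER_NEAREST)]))
cv2.imwrite('pics/d.png',np.hstack([cv2.resize(s[110:180,210:270],(360,420),interpolation=cv2.INTER_NEAREST),cv2.resize(s[265:365,370:475],(420,400),interpolation=cv2.INTER_NEAREST)[:420].copy() if 0 else cv2.resize(s[265:365,370:475],(430,420),interpolation=cv2.INTER_NEAREST)]))
E
```

```text
top red 12 px [353, 159] xywha [ 632.9 -132.1  136.4   91.9   -4.9]
scene red 12 px [252, 235] xywha [ 637.2 -129.8  137.6   95.    -4.5]
top blue 12 px [351, 215] xywha [ 453.4 -125.7  134.6   91.     9.9]
scene blue 12 px [302, 199] xywha [ 458.4 -123.6  139.4   94.8   10. ]
top yellow 12 px [274, 214] xywha [458.8 114.2 138.4  94.4  -1.3]
scene yellow 12 px [361, 256] xywha [463.4 115.6 140.2  94.7  -1.3]
top green 12 px [277, 153] xywha [654.9 107.4 133.8  89.3  -4.4]
scene green 12 px [305, 302] xywha [658.6 109.1 137.2  93.3  -4.3]
top yellow 150 px [433, 196] xywha [ 491.8 -352.5   65.3   50.9   32.1]
scene yellow 150 px [237, 129] xywha [ 497.4 -349.    72.2   51.    33.7]
top blue 100 px [426, 202] xywha [ 489.8 -351.2   89.1   54.2   34.5]
scene blue 100 px [241, 146] xywha [ 496.  -347.9   94.1   57.6   34.5]
top red 50 px [418, 197] xywha [ 492.4 -350.   116.2   60.    35.4]
scene red 50 px [242, 161] xywha [ 498.8 -345.6  119.2   61.8   35.5]
top green 172 px [184, 184] xywha [529.2 359.4  26.3  23.    1.7]
scene green 172 px [426, 329] xywha [551.  365.6  66.9  42.3 -12.7]
```

View pics/c.png

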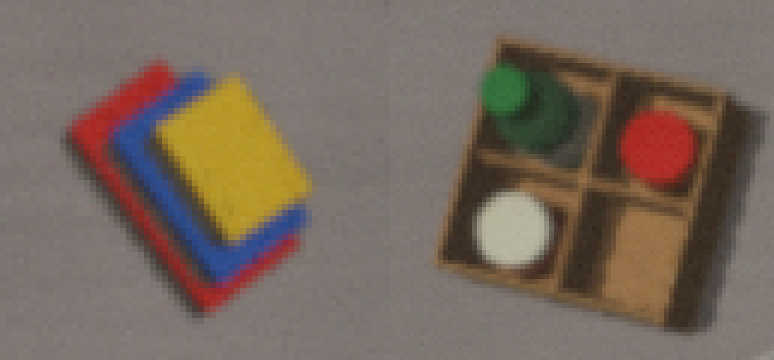

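View pics/d.png

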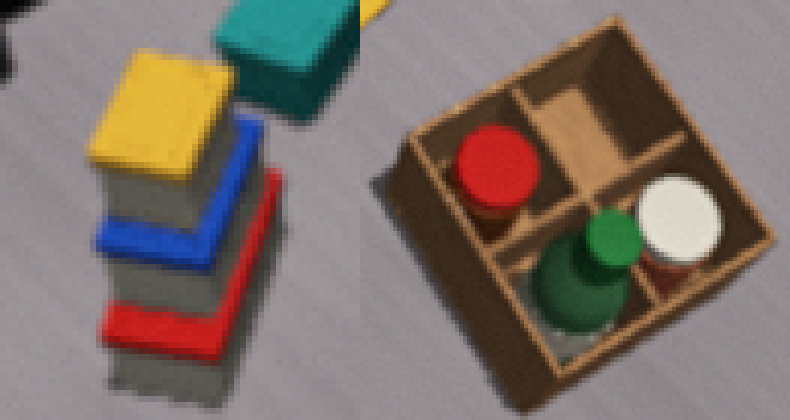

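The crops confirm that the three lids are stacked at about 33–35° and that the green cap is the upper-left cell of the carton. I now have fair estimates from the two views, so next I'll plan moves as numbers in tool axes.

```bash
cat >> h.py <<'E'
def plan(*wps):
    """wps: (x,y,z,tool-x angle deg,closure) in world; prints the 5-row calls, from the measured pose"""
    o=env.observe();p=np.array(o['eef_pos']);q=o['ee_rot'];x=R.from_quat(q[[1,2,3,0]]).apply([1,0,0]);a=np.degrees(np.arctan2(x[1],x[0]))
    for X,Y,Z,A,g in wps:
        while True:
            c,s=np.cos(np.radians(a)),np.sin(np.radians(a))
            d=np.array([X,Y,Z])-p;t=np.array([c*d[0]+s*d[1],s*d[0]-c*d[1],-d[2]]);da=A-a
            n=max(np.ceil(np.linalg.norm(t)/39),np.ceil(abs(da)/6.9),1);m=int(min(n,5));f=m/n
            e=np.round(np.r_[t*f/1000,-da*f/120],3)
            print(m,'x',[*e[:3].tolist(),0,0,e[3].item(),g])
            p=p+np.array([c*e[0]+s*e[1],s*e[0]-c*e[1],-e[2]])*1000;a-=e[3]*120
            if n<=5:break
def st():
    o=env.observe();q=o['ee_rot'];x=R.from_quat(q[[1,2,3,0]]).apply([1,0,0])
    print('t',round(o['time_s'],2),'p',np.round(o['eef_pos'],1),'a',round(np.degrees(np.arctan2(x[1],x[0]))%360,1),'gap',round(o['finger_gap'],1),'grip',o['grip_force'],'F',np.round(o['contact_force'],1),'q6',round(o['qpos'][5],2))
E
python3 - <<'E'
from h import *
plan((494,-351,230,213,0),(494,-351,107,213,0))
E
```

```text
5 x [0.058, -0.016, 0.0, 0, 0, -0.284, 0]
5 x [0.057, 0.02, 0.0, 0, 0, -0.284, 0]
5 x [0.036, 0.048, 0.0, 0, 0, -0.284, 0]
5 x [0.003, 0.06, 0.0, 0, 0, -0.284, 0]
5 x [-0.031, 0.051, 0.0, 0, 0, -0.284, 0]
3 x [-0.032, 0.016, 0.001, 0, 0, -0.17, 0]
4 x [-0.0, -0.001, 0.123, 0, 0, 0.0, 0]
```

Emit:
servo_tool([
  [[0.012,-0.003,0,0,0,-0.057,0],[0.023,-0.006,0,0,0,-0.114,0],[0.035,-0.01,0,0,0,-0.17,0],[0.046,-0.013,0,0,0,-0.227,0],[0.058,-0.016,0,0,0,-0.284,0]],
])

```text
time_s: 0.52
eef_pos: [274.8, -518.2, 230.9]
ee_rot: [-0.0, 0.88, 0.474, 0.0]
contact_force: [0.6, 0.3, 0.7]
finger_gap: 85.1
grip_force: 0.0
```

Emit:
servo_tool([
  [[0.057,0.02,0,0,0,-0.284,0],[0.057,0.02,0,0,0,-0.284,0],[0.057,0.02,0,0,0,-0.284,0],[0.057,0.02,0,0,0,-0.284,0],[0.057,0.02,0,0,0,-0.284,0]],
])

```text
time_s: 0.93
eef_pos: [323.2, -481.8, 230.9]
ee_rot: [-0.0, 0.702, 0.712, 0.0]
contact_force: [0.6, 0.2, -0.7]
finger_gap: 85.0
grip_force: 0.0
```

```bash
python3 -c "
from h import *
st();plan((494,-351,230,213,0),(494,-351,107,213,0))"
```

```text
t 0.93 p [ 323.2 -481.8  230.9] a 90.8 gap 85.0 grip 0.0 F [ 0.6  0.2 -0.7] q6 0.35
5 x [0.036, 0.048, 0.0, 0, 0, -0.283, 0]
5 x [0.003, 0.06, 0.0, 0, 0, -0.283, 0]
5 x [-0.031, 0.051, 0.001, 0, 0, -0.283, 0]
3 x [-0.032, 0.014, -0.0, 0, 0, -0.169, 0]
4 x [-0.0, 0.0, 0.123, 0, 0, -0.0, 0]
```

Repeating the final target in every row works, and the arm tracks with almost no lag.

Emit:
servo_tool([
  [[0.036,0.048,0,0,0,-0.283,0],[0.036,0.048,0,0,0,-0.283,0],[0.036,0.048,0,0,0,-0.283,0],[0.036,0.048,0,0,0,-0.283,0],[0.036,0.048,0,0,0,-0.283,0]],
])

```text
time_s: 1.35
eef_pos: [370.9, -445.5, 230.9]
ee_rot: [-0.0, 0.464, 0.886, 0.0]
contact_force: [-0.7, -0.5, 0.8]
finger_gap: 85.6
grip_force: 0.0
```

Emit:
servo_tool([
  [[0.003,0.06,0,0,0,-0.283,0],[0.003,0.06,0,0,0,-0.283,0],[0.003,0.06,0,0,0,-0.283,0],[0.003,0.06,0,0,0,-0.283,0],[0.003,0.06,0,0,0,-0.283,0]],
])

```text
time_s: 1.77
eef_pos: [418.7, -409.2, 230.8]
ee_rot: [-0.0, 0.185, 0.983, 0.0]
contact_force: [0.4, -0.4, 0.2]
finger_gap: 85.4
grip_force: 0.0
```

Emit:
servo_tool([
  [[-0.031,0.051,0,0,0,-0.283,0],[-0.031,0.051,0,0,0,-0.283,0],[-0.031,0.051,0,0,0,-0.283,0],[-0.031,0.051,0,0,0,-0.283,0],[-0.031,0.051,0,0,0,-0.283,0]],
])

```text
time_s: 2.18
eef_pos: [466.3, -373.3, 230.8]
ee_rot: [-0.0, -0.111, 0.994, 0.0]
contact_force: [0.4, -0.1, -0.8]
finger_gap: 85.5
grip_force: 0.0
```

Emit:
servo_tool([
  [[-0.032,0.014,0,0,0,-0.169,0],[-0.032,0.014,0,0,0,-0.169,0],[-0.032,0.014,0,0,0,-0.169,0],[-0.032,0.014,0,0,0,-0.169,0]],
])

```text
time_s: 2.52
eef_pos: [494.6, -352.9, 230.8]
ee_rot: [-0.0, -0.283, 0.959, 0.0]
contact_force: [-0.0, -0.8, -0.5]
finger_gap: 85.2
grip_force: 0.0
```

```bash
python3 -c "
from h import *
st();plan((494,-351,107,213,0));cv2.imwrite('pics/s1.png',cv2.resize(env.capture('scene')[60:260,140:390],(750,600)))"
```

```text
t 2.52 p [ 494.6 -352.9  230.8] a 212.9 gap 85.2 grip 0.0 F [-0.  -0.8 -0.5] q6 -1.41
5 x [-0.0, 0.0, 0.012, 0, 0, -0.283, 0]
5 x [-0.0, 0.0, 0.012, 0, 0, -0.283, 0]
5 x [-0.0, 0.0, 0.012, 0, 0, -0.283, 0]
5 x [-0.0, -0.0, 0.012, 0, 0, -0.283, 0]
5 x [-0.0, -0.0, 0.011, 0, 0, -0.283, 0]
5 x [0.0, -0.0, 0.012, 0, 0, -0.283, 0]
5 x [0.0, -0.0, 0.011, 0, 0, -0.283, 0]
5 x [0.001, -0.0, 0.012, 0, 0, -0.283, 0]
5 x [0.0, 0.0, 0.011, 0, 0, -0.284, 0]
5 x [0.001, 0.0, 0.012, 0, 0, -0.283, 0]
3 x [-0.0, 0.0, 0.007, 0, 0, -0.17, 0]
```

View pics/s1.png

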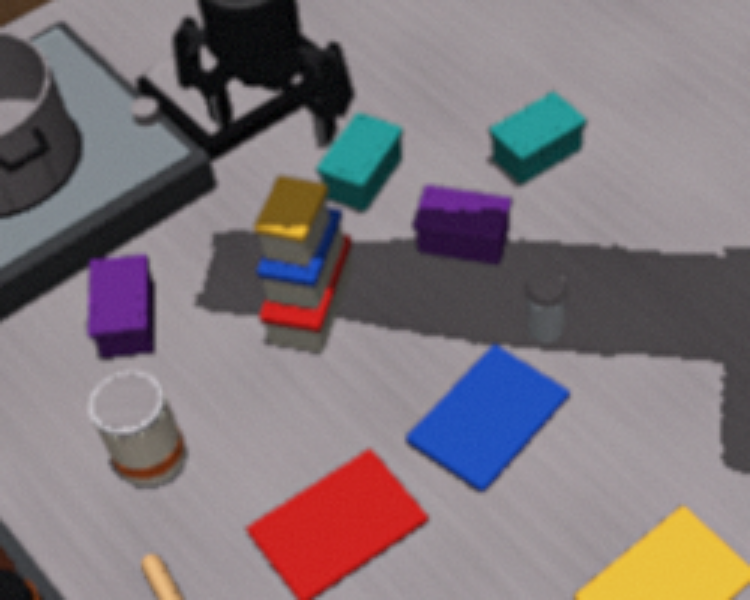

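The gripper hangs above the stack. In this crop the yellow lid is at (292,207) and nothing has been disturbed, so I'll descend and grip.

Emit:
servo_tool([
  [[-0.001,0.002,0.04,0,0,0,0],[-0.001,0.002,0.08,0,0,0,0],[-0.001,0.002,0.11,0,0,0,0],[-0.001,0.002,0.124,0,0,0,0],[-0.001,0.002,0.124,0,0,0,0]],
], grip_force=30)

```text
time_s: 2.98
eef_pos: [492.0, -349.2, 102.6]
ee_rot: [-0.002, -0.278, 0.961, 0.003]
contact_force: [-0.2, 0.5, 0.2]
finger_gap: 85.1
grip_force: 0.0
```

Emit:
servo_tool([
  [[0,0,0,0,0,0,90],[0,0,0,0,0,0,110],[0,0,0,0,0,0,130],[0,0,0,0,0,0,150],[0,0,0,0,0,0,180]],
])

```text
time_s: 3.4
eef_pos: [495.1, -352.3, 109.7]
ee_rot: [0.001, -0.28, 0.96, -0.002]
contact_force: [-0.1, -0.8, 6.7]
finger_gap: 49.9
grip_force: 32.2
```

Emit:
servo_tool([
  [[0,0,0,0,0,0,180],[0,0,0,0,0,0,180],[0,0,0,0,0,0,180]],
])

```text
time_s: 3.65
eef_pos: [495.1, -352.3, 109.7]
ee_rot: [0.001, -0.28, 0.96, -0.002]
contact_force: [0.5, -0.9, 7.1]
finger_gap: 50.2
grip_force: 32.2
```

```bash
sed -i "s/x\[0\]));*$/&/; s/a=np.degrees(np.arctan2(x\[1\],x\[0\]))$/a=np.degrees(np.arctan2(x[1],x[0]))%360/" h.py; python3 -c "
from h import *
st();p=env.observe()['eef_pos']
plan((p[0],p[1],200,213,180),(461,115,200,178.7,180),(461,115,121,178.7,180))"
```

```text
t 3.65 p [ 495.1 -352.3  109.7] a 212.5 gap 50.2 grip 32.233182191848755 F [ 0.5 -0.9  7.1] q6 -1.4
3 x [-0.0, 0.0, -0.09, 0, 0, -0.004, 180]
5 x [-0.087, 0.158, -0.0, 0, 0, 0.11, 180]
5 x [-0.048, 0.173, -0.0, 0, 0, 0.11, 180]
3 x [-0.005, 0.109, -0.0, 0, 0, 0.066, 180]
3 x [0.0, -0.0, 0.079, 0, 0, -0.0, 180]
```

Emit:
servo_tool([
  [[0,0,-0.01,0,0,0,180],[0,0,-0.03,0,0,0,180],[0,0,-0.06,0,0,0,180],[0,0,-0.09,0,0,0,180],[0,0,-0.09,0,0,0,180]],
])

```text
time_s: 4.07
eef_pos: [495.9, -352.9, 205.0]
ee_rot: [0.002, -0.28, 0.96, -0.004]
contact_force: [-0.2, -0.7, -0.6]
finger_gap: 49.7
grip_force: 31.7
```

```bash
python3 -c "
from h import *
st()
plan((461,115,200,178.7,180),(461,115,60,178.7,180));cv2.imwrite('pics/s2.png',cv2.resize(env.capture('scene')[60:260,140:390],(500,400)))"
```

```text
t 4.07 p [ 495.9 -352.9  205. ] a 212.5 gap 49.7 grip 31.734910011291504 F [-0.2 -0.7 -0.6] q6 -1.4
5 x [-0.085, 0.159, 0.002, 0, 0, 0.108, 180]
5 x [-0.048, 0.174, 0.002, 0, 0, 0.109, 180]
3 x [-0.004, 0.108, 0.001, 0, 0, 0.065, 180]
4 x [-0.0, 0.0, 0.14, 0, 0, -0.0, 180]
```

View pics/s2.png

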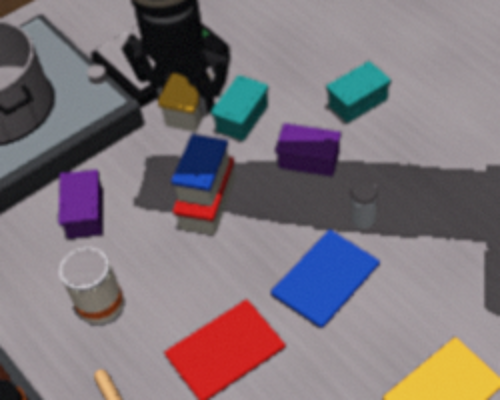

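The yellow tub is held, seen at (183,100) in the crop. The blue and red tubs are still in place below it.

Emit:
servo_tool([
  [[-0.017,0.032,0,0,0,0.022,180],[-0.034,0.064,0,0,0,0.043,180],[-0.051,0.095,0,0,0,0.065,180],[-0.068,0.127,0.002,0,0,0.086,180],[-0.085,0.159,0.002,0,0,0.108,180]],
])

```text
time_s: 4.53
eef_pos: [479.4, -169.5, 194.2]
ee_rot: [-0.001, -0.169, 0.986, 0.001]
contact_force: [0.5, -0.0, 0.0]
finger_gap: 50.1
grip_force: 32.1
```

Emit:
servo_tool([
  [[-0.01,0.035,0,0,0,0.022,180],[-0.019,0.07,0,0,0,0.044,180],[-0.029,0.104,0,0,0,0.065,180],[-0.038,0.139,0,0,0,0.087,180],[-0.048,0.174,0.002,0,0,0.109,180]],
])

```text
time_s: 4.95
eef_pos: [466.4, 10.3, 193.1]
ee_rot: [-0.0, -0.055, 0.998, 0.0]
contact_force: [1.3, 0.1, -1.3]
finger_gap: 50.4
grip_force: 32.1
```

Emit:
servo_tool([
  [[-0.001,0.036,0,0,0,0.022,180],[-0.003,0.072,0,0,0,0.044,180],[-0.004,0.1,0,0,0,0.065,180],[-0.004,0.108,0,0,0,0.065,180],[-0.004,0.108,0,0,0,0.065,180]],
])

```text
time_s: 5.37
eef_pos: [458.1, 118.3, 192.7]
ee_rot: [-0.001, 0.01, 1.0, 0.0]
contact_force: [0.4, -0.2, -1.3]
finger_gap: 49.5
grip_force: 32.1
```

Emit:
servo_tool([
  [[0,0,0.04,0,0,0,180],[0,0,0.08,0,0,0,180],[0,0,0.11,0,0,0,180],[0,0,0.14,0,0,0,180],[0,0,0.14,0,0,0,180]],
])

```text
time_s: 5.78
eef_pos: [454.6, 115.3, 47.0]
ee_rot: [-0.005, 0.012, 1.0, -0.0]
contact_force: [-1.8, 1.2, -1.6]
finger_gap: 49.9
grip_force: 32.0
```

```bash
python3 -c "
from h import *
st()
plan((461,115,20,178.7,180));cv2.imwrite('pics/s3.png',cv2.resize(env.capture('scene')[170:310,270:470],(600,420)))
t=env.capture('top');show('top',t,'yellow',100,(240,170,320,250));show('top',t,'blue',100,(400,160,460,230));show('top',t,'red',50,(400,160,460,230))"
```

```text
t 5.78 p [454.6 115.3  47. ] a 178.7 gap 49.9 grip 32.046897411346436 F [-1.8  1.2 -1.6] q6 -0.01
1 x [-0.006, -0.0, 0.027, 0, 0, -0.0, 180]
top yellow 100 px [284, 227] xywha [411.8  80.1  57.2  30.   -5.2]
top yellow 100 px [286, 199] xywha [4.903e+02 7.330e+01 4.190e+01 2.370e+01 1.000e-01]
top blue 100 px [429, 199] xywha [ 490.2 -351.9   89.1   55.7   34.9]
top red 50 px [418, 197] xywha [ 492.3 -349.3  115.6   58.7   35.4]
```

View pics/s3.png

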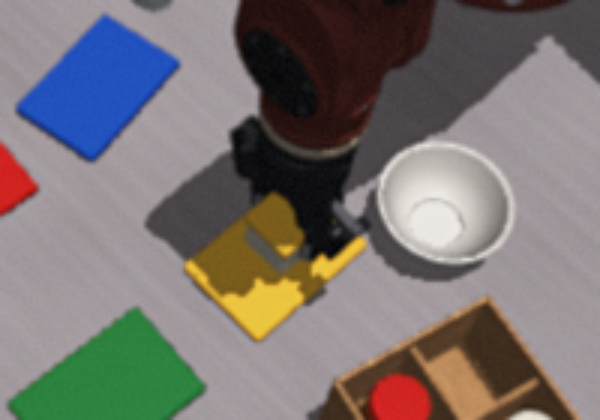

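The tub is above the yellow board, which the crop shows at (275,270), and there's room to the bowl. I'll let it settle, then measure.

Emit:
servo_tool([
  [[0,0,0,0,0,0,180],[0,0,0,0,0,0,180],[0,0,0,0,0,0,180]],
])

```text
time_s: 6.13
eef_pos: [460.4, 116.2, 55.3]
ee_rot: [0.002, 0.011, 1.0, -0.0]
contact_force: [0.4, 0.2, -0.8]
finger_gap: 49.6
grip_force: 32.1
```

Emit:
servo_tool([
  [[0,0.0,0.012,0,0,0,180],[0,0,0.022,0,0,0,180],[0,0,0.03,0,0,0,180],[0,0,0.032,0,0,0,180],[0,0,0.032,0,0,0,180]],
])

```text
time_s: 6.55
eef_pos: [458.5, 116.5, 20.9]
ee_rot: [-0.001, 0.011, 1.0, -0.0]
contact_force: [-3.6, 0.8, 6.1]
finger_gap: 49.6
grip_force: 33.2
```

Emit:
servo_tool([
  [[0,0,0,0,0,0,180],[0,0,0,0,0,0,180],[0,0,0,0,0,0,180]],
])

```text
time_s: 6.8
eef_pos: [458.4, 116.5, 20.9]
ee_rot: [-0.001, 0.011, 1.0, -0.0]
contact_force: [-4.3, -0.5, 6.9]
finger_gap: 49.6
grip_force: 33.2
```

Emit:
servo_tool([
  [[0,0,0,0,0,0,80],[0,0,0,0,0,0,40],[0,0,0,0,0,0,0],[0,0,0,0,0,0,0],[0,0,0,0,0,0,0]],
])

```text
time_s: 7.22
eef_pos: [458.8, 116.4, 21.0]
ee_rot: [-0.0, 0.011, 1.0, -0.0]
contact_force: [-0.4, -1.2, -0.2]
finger_gap: 85.7
grip_force: 0.0
```

Emit:
servo_tool([
  [[0,0,-0.01,0,0,0,0],[0,0,-0.04,0,0,0,0],[0,0,-0.08,0,0,0,0],[0,0,-0.12,0,0,0,0],[0,0,-0.15,0,0,0,0]],
])

```text
time_s: 7.63
eef_pos: [459.4, 116.4, 175.4]
ee_rot: [0.001, 0.011, 1.0, -0.0]
contact_force: [1.1, 0.3, 1.2]
finger_gap: 85.3
grip_force: 0.0
```

```bash
python3 -c "
from h import *
st()
plan((492.5,-349.5,180,214.5,0),(492.5,-349.5,60,214.5,0))"
```

```text
t 7.63 p [459.4 116.4 175.4] a 178.7 gap 85.3 grip 0.0 F [1.1 0.3 1.2] q6 -0.01
5 x [-0.018, -0.194, -0.002, 0, 0, -0.124, 0]
5 x [0.032, -0.192, -0.002, 0, 0, -0.125, 0]
2 x [0.032, -0.071, -0.001, 0, 0, -0.049, 0]
4 x [0.0, 0.0, 0.12, 0, 0, -0.0, 0]
```

Emit:
servo_tool([
  [[-0.004,-0.039,-0.005,0,0,-0.025,0],[-0.007,-0.078,-0.005,0,0,-0.05,0],[-0.011,-0.116,-0.005,0,0,-0.074,0],[-0.014,-0.155,-0.005,0,0,-0.1,0],[-0.018,-0.194,-0.005,0,0,-0.124,0]],
])

```text
time_s: 8.05
eef_pos: [472.4, -79.7, 177.4]
ee_rot: [0.001, -0.12, 0.993, -0.0]
contact_force: [0.6, 0.6, 0.1]
finger_gap: 85.5
grip_force: 0.0
```

Emit:
servo_tool([
  [[0.006,-0.038,0,0,0,-0.025,0],[0.013,-0.077,0,0,0,-0.05,0],[0.019,-0.115,0,0,0,-0.075,0],[0.026,-0.154,0,0,0,-0.1,0],[0.032,-0.192,0,0,0,-0.125,0]],
])

```text
time_s: 8.47
eef_pos: [486.2, -274.4, 177.2]
ee_rot: [0.0, -0.248, 0.969, -0.0]
contact_force: [0.6, 0.4, -0.9]
finger_gap: 85.4
grip_force: 0.0
```

Emit:
servo_tool([
  [[0.016,-0.036,0,0,0,-0.025,0],[0.032,-0.071,0,0,0,-0.049,0],[0.032,-0.071,0,0,0,-0.049,0],[0.032,-0.071,0,0,0,-0.049,0],[0.032,-0.071,0,0,0,-0.049,0]],
])

```text
time_s: 8.88
eef_pos: [492.2, -349.5, 176.7]
ee_rot: [-0.0, -0.296, 0.955, 0.0]
contact_force: [-0.2, -0.0, -0.1]
finger_gap: 85.3
grip_force: 0.0
```

```bash
python3 -c "
from h import *
st()
plan((492.5,-349.5,58,214.5,0))
s=env.capture('scene');t=env.capture('top')
show('scene',s,'yellow',62,(320,200,410,290));show('top',t,'yellow',62,(240,170,320,250))
cv2.imwrite('pics/s4.png',np.hstack([cv2.resize(s[200:290,310:410],(400,360)),cv2.resize(t[170:260,230:320],(360,360))]))"
```

```text
t 8.88 p [ 492.2 -349.5  176.7] a 214.4 gap 85.3 grip 0.0 F [-0.2 -0.  -0.1] q6 -1.43
4 x [-0.0, -0.0, 0.119, 0, 0, -0.001, 0]
scene yellow 62 px [361, 256] xywha [483.2 128.6 131.6  90.1  -1.3]
top yellow 62 px [275, 214] xywha [453.1 109.9 134.   91.5  -1.3]
```

View pics/s4.png

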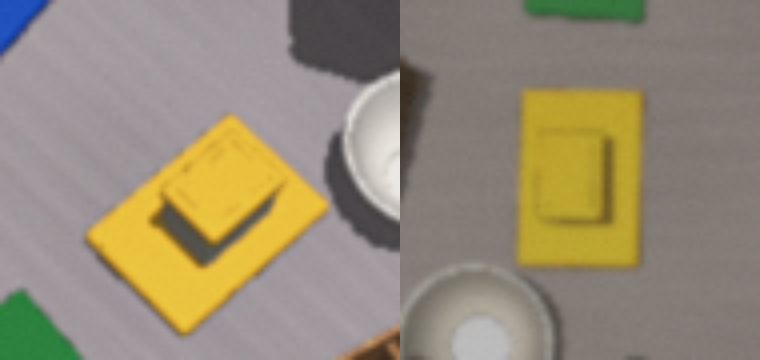

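The yellow tub stands square on its board, with its lid centre at about top px (272.8,214) and the board's at (274,214). Next, the blue tub.

Emit:
servo_tool([
  [[0,0,0.04,0,0,0,0],[0,0,0.08,0,0,0,0],[0,0,0.105,0,0,0,0],[0,0,0.119,0,0,0,0],[0,0,0.119,0,0,0,0]],
])

```text
time_s: 9.4
eef_pos: [490.9, -346.6, 53.8]
ee_rot: [-0.001, -0.297, 0.955, 0.002]
contact_force: [-0.7, 0.1, -0.2]
finger_gap: 85.3
grip_force: 0.0
```

Emit:
servo_tool([
  [[0,0,0,0,0,0,60],[0,0,0,0,0,0,90],[0,0,0,0,0,0,120],[0,0,0,0,0,0,150],[0,0,0,0,0,0,180]],
])

```text
time_s: 9.82
eef_pos: [493.8, -350.8, 60.0]
ee_rot: [0.001, -0.296, 0.955, -0.002]
contact_force: [1.3, 0.6, 7.9]
finger_gap: 57.7
grip_force: 33.9
```

Emit:
servo_tool([
  [[0,0,0,0,0,0,180],[0,0,0,0,0,0,180],[0,0,0,0,0,0,180]],
])

```text
time_s: 10.07
eef_pos: [493.8, -350.8, 60.0]
ee_rot: [0.001, -0.296, 0.955, -0.002]
contact_force: [0.5, -0.2, 8.5]
finger_gap: 57.5
grip_force: 33.9
```

Emit:
servo_tool([
  [[0,0,-0.01,0,0,0,180],[0,0,-0.03,0,0,0,180],[0,0,-0.06,0,0,0,180],[0,0,-0.09,0,0,0,180],[0,0,-0.09,0,0,0,180]],
])

```text
time_s: 10.48
eef_pos: [494.3, -351.9, 155.0]
ee_rot: [0.002, -0.296, 0.955, -0.004]
contact_force: [0.5, -0.9, -1.0]
finger_gap: 57.6
grip_force: 33.5
```

Emit:
servo_tool([
  [[0,0,0,0,0,0,180],[0,0,0,0,0,0,180],[0,0,0,0,0,0,180]],
])

```text
time_s: 10.73
eef_pos: [491.8, -349.1, 145.9]
ee_rot: [-0.001, -0.296, 0.955, 0.001]
contact_force: [1.2, 0.1, -3.6]
finger_gap: 57.8
grip_force: 33.4
```

```bash
python3 -c "
from h import *
st();print(plane('top',[[272.75,214]],62))
plan((456,-125,150,189.9,180))
cv2.imwrite('pics/s5.png',cv2.resize(env.capture('scene')[90:210,190:340],(500,400)))"
```

```text
t 10.73 p [ 491.8 -349.1  145.9] a 214.5 gap 57.8 grip 33.41713070869446 F [ 1.2  0.1 -3.6] q6 -1.44
[[453.1655511  115.50979131  62.        ]]
5 x [-0.081, 0.171, -0.003, 0, 0, 0.171, 180]
1 x [-0.003, 0.038, -0.001, 0, 0, 0.034, 180]
```

View pics/s5.png

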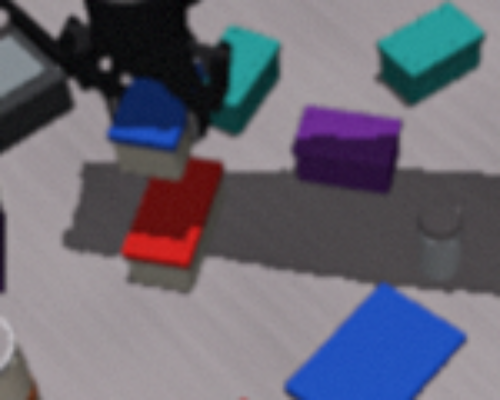

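The blue tub is held, at (150,125) in the crop, and the red tub stays put at (175,215). Next, move it over the blue board.

Emit:
servo_tool([
  [[-0.016,0.034,0,0,0,0.034,180],[-0.032,0.068,0,0,0,0.068,180],[-0.049,0.103,0,0,0,0.103,180],[-0.065,0.137,0,0,0,0.137,180],[-0.081,0.171,0,0,0,0.171,180]],
])

```text
time_s: 11.2
eef_pos: [461.2, -161.0, 145.9]
ee_rot: [-0.001, -0.119, 0.993, 0.001]
contact_force: [0.8, 0.1, -2.2]
finger_gap: 57.7
grip_force: 34.1
```

Emit:
servo_tool([
  [[-0.003,0.038,0,0,0,0.034,180],[-0.003,0.038,0.03,0,0,0.034,180],[-0.003,0.038,0.06,0,0,0.034,180],[-0.003,0.038,0.08,0,0,0.034,180],[-0.003,0.038,0.09,0,0,0.034,180]],
])

```text
time_s: 11.62
eef_pos: [454.0, -123.7, 53.5]
ee_rot: [-0.002, -0.086, 0.996, 0.001]
contact_force: [-0.1, 0.4, -3.4]
finger_gap: 57.5
grip_force: 34.0
```

Emit:
servo_tool([
  [[0,0,0,0,0,0,180],[0,0,0,0,0,0,180],[0,0,0,0,0,0,180],[0,0,0,0,0,0,180],[0,0,0,0,0,0,180]],
])

```text
time_s: 12.03
eef_pos: [456.9, -125.9, 58.6]
ee_rot: [0.001, -0.086, 0.996, -0.001]
contact_force: [0.1, 0.9, -3.8]
finger_gap: 57.6
grip_force: 34.0
```

```bash
python3 -c "
from h import *
st();plan((457,-125,22,189.9,180))"
```

```text
t 12.03 p [ 456.9 -125.9   58.6] a 189.8 gap 57.6 grip 34.049967527389526 F [ 0.1  0.9 -3.8] q6 -0.72
1 x [-0.0, 0.001, 0.037, 0, 0, -0.0, 180]
```

Emit:
servo_tool([
  [[0,0.001,0.012,0,0,0,180],[0,0.001,0.024,0,0,0,180],[0,0.001,0.032,0,0,0,180],[0,0.001,0.035,0,0,0,180],[0,0.001,0.036,0,0,0,180]],
])

```text
time_s: 12.45
eef_pos: [455.1, -123.7, 21.7]
ee_rot: [-0.001, -0.086, 0.996, 0.001]
contact_force: [-13.6, 6.6, 27.6]
finger_gap: 58.0
grip_force: 37.7
```

Emit:
servo_tool([
  [[0,0,0,0,0,0,180],[0,0,0,0,0,0,180],[0,0,0,0,0,0,180]],
])

```text
time_s: 12.7
eef_pos: [455.4, -123.9, 21.7]
ee_rot: [-0.001, -0.086, 0.996, 0.0]
contact_force: [-8.2, 3.8, 14.8]
finger_gap: 57.6
grip_force: 36.4
```

Emit:
servo_tool([
  [[0,0,0,0,0,0,80],[0,0,0,0,0,0,40],[0,0,0,0,0,0,0],[0,0,0,0,0,0,0],[0,0,0,0,0,0,0]],
])

```text
time_s: 13.12
eef_pos: [455.9, -124.3, 21.0]
ee_rot: [-0.0, -0.086, 0.996, 0.0]
contact_force: [0.6, 0.4, 0.1]
finger_gap: 85.4
grip_force: 0.0
```

Emit:
servo_tool([
  [[0,0,-0.01,0,0,0,0],[0,0,-0.04,0,0,0,0],[0,0,-0.08,0,0,0,0],[0,0,-0.1,0,0,0,0],[0,0,-0.1,0,0,0,0]],
])

```text
time_s: 13.53
eef_pos: [458.5, -125.8, 127.4]
ee_rot: [0.003, -0.086, 0.996, -0.002]
contact_force: [1.3, -0.4, 0.7]
finger_gap: 85.3
grip_force: 0.0
```

```bash
python3 -c "
from h import *
st();plan((495,-348,120,215.4,0))"
```

```text
t 13.53 p [ 458.5 -125.8  127.4] a 189.9 gap 85.3 grip 0.0 F [ 1.3 -0.4  0.7] q6 -0.72
5 x [0.002, -0.188, 0.006, 0, 0, -0.177, 0]
1 x [0.014, -0.035, 0.001, 0, 0, -0.036, 0]
```

Emit:
servo_tool([
  [[0,-0.038,0,0,0,-0.035,0],[0.001,-0.075,0,0,0,-0.071,0],[0.001,-0.113,0,0,0,-0.106,0],[0.002,-0.15,0,0,0,-0.142,0],[0.002,-0.188,0,0,0,-0.177,0]],
])

```text
time_s: 13.95
eef_pos: [486.1, -311.6, 121.5]
ee_rot: [0.0, -0.27, 0.963, -0.0]
contact_force: [0.5, -0.1, 1.1]
finger_gap: 85.6
grip_force: 0.0
```

Emit:
servo_tool([
  [[0.014,-0.035,0,0,0,-0.036,0],[0.014,-0.035,0,0,0,-0.036,0],[0.014,-0.035,0,0,0,-0.036,0],[0.014,-0.035,0,0,0,-0.036,0],[0.014,-0.035,0,0,0,-0.036,0]],
])

```text
time_s: 14.37
eef_pos: [492.3, -346.1, 121.6]
ee_rot: [0.0, -0.304, 0.953, 0.0]
contact_force: [0.0, 0.5, 0.8]
finger_gap: 85.8
grip_force: 0.0
```

```bash
python3 -c "
from h import *
st();plan((495,-348,12,215.4,0))
s=env.capture('scene');t=env.capture('top')
cv2.imwrite('pics/s6.png',np.hstack([cv2.resize(s[160:240,260:340],(360,360)),cv2.resize(t[175:255,310:390],(360,360))]))"
```

```text
t 14.37 p [ 492.3 -346.1  121.6] a 215.4 gap 85.8 grip 0.0 F [0.  0.5 0.8] q6 -1.45
3 x [-0.001, -0.003, 0.11, 0, 0, 0.0, 0]
```

View pics/s6.png

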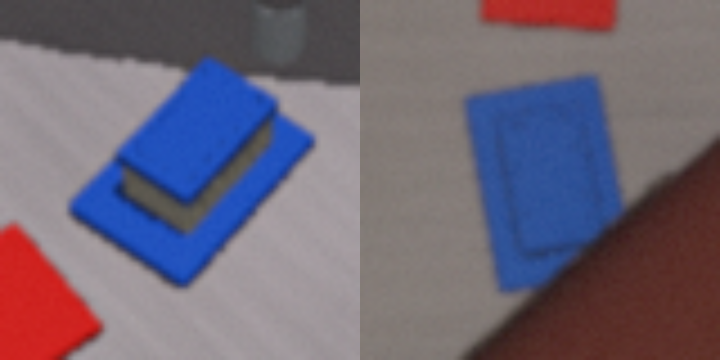

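The blue tub is square and central on its board. Now the red one.

Emit:
servo_tool([
  [[-0.001,-0.003,0.035,0,0,0,0],[-0.001,-0.003,0.07,0,0,0,0],[-0.001,-0.003,0.095,0,0,0,0],[-0.001,-0.003,0.108,0,0,0,0],[-0.001,-0.003,0.109,0,0,0,0]],
])

```text
time_s: 14.88
eef_pos: [493.5, -346.7, 9.5]
ee_rot: [-0.001, -0.305, 0.953, 0.002]
contact_force: [-0.3, 0.7, 0.3]
finger_gap: 85.5
grip_force: 0.0
```

Emit:
servo_tool([
  [[0,0,0,0,0,0,50],[0,0,0,0,0,0,80],[0,0,0,0,0,0,110],[0,0,0,0,0,0,140],[0,0,0,0,0,0,180]],
], grip_force=35)

```text
time_s: 15.3
eef_pos: [496.2, -350.3, 15.0]
ee_rot: [0.001, -0.304, 0.953, -0.002]
contact_force: [0.3, 0.6, 7.3]
finger_gap: 61.3
grip_force: 40.7
```

Emit:
servo_tool([
  [[0,0,0,0,0,0,180],[0,0,0,0,0,0,180],[0,0,0,0,0,0,180]],
])

```text
time_s: 15.55
eef_pos: [496.2, -350.3, 14.9]
ee_rot: [0.001, -0.304, 0.953, -0.002]
contact_force: [0.7, -0.0, 7.4]
finger_gap: 61.5
grip_force: 40.7
```

Emit:
servo_tool([
  [[0,0,-0.01,0,0,0,180],[0,0,-0.03,0,0,0,180],[0,0,-0.06,0,0,0,180],[0,0,-0.09,0,0,0,180],[0,0,-0.12,0,0,0,180]],
])

```text
time_s: 15.97
eef_pos: [494.5, -348.6, 134.3]
ee_rot: [-0.0, -0.304, 0.953, 0.0]
contact_force: [-0.2, -1.1, -2.8]
finger_gap: 61.5
grip_force: 39.5
```

Emit:
servo_tool([
  [[0,0,0,0,0,0,180],[0,0,0,0,0,0,180],[0,0,0,0,0,0,180],[0,0,0,0,0,0,180]],
])

```text
time_s: 16.3
eef_pos: [494.1, -348.2, 130.6]
ee_rot: [-0.001, -0.304, 0.953, 0.001]
contact_force: [0.6, -0.5, -3.2]
finger_gap: 61.7
grip_force: 39.7
```

```bash
python3 -c "
from h import *
st();plan((636,-131,130,175.3,180))
s=env.capture('scene');show('scene',s,'red',175,(215,60,300,200))
t=cv2.imread('pics/top0.png');print(plane('top',[[411.5,117],[212,124]],110))"
```

```text
t 16.3 p [ 494.1 -348.2  130.6] a 215.4 gap 61.7 grip 39.70013380050659 F [ 0.6 -0.5 -3.2] q6 -1.45
5 x [-0.172, 0.068, 0.0, 0, 0, 0.239, 180]
2 x [-0.048, 0.057, 0.001, 0, 0, 0.095, 180]
scene red 175 px [235, 132] xywha [ 513.6 -326.1   88.5   61.1   37.6]
[[ 740.22622805 -305.66899983  110.        ]
 [ 721.4302145   296.64691888  110.        ]]
```

Emit:
servo_tool([
  [[-0.034,0.014,0,0,0,0.048,180],[-0.069,0.027,0,0,0,0.096,180],[-0.103,0.041,0,0,0,0.143,180],[-0.138,0.054,0,0,0,0.191,180],[-0.172,0.068,0,0,0,0.239,180]],
])

```text
time_s: 16.77
eef_pos: [595.7, -192.0, 130.8]
ee_rot: [-0.001, -0.056, 0.998, 0.001]
contact_force: [1.0, -0.1, -2.8]
finger_gap: 61.4
grip_force: 39.6
```

Emit:
servo_tool([
  [[-0.024,0.028,0,0,0,0.048,180],[-0.048,0.057,0,0,0,0.095,180],[-0.048,0.057,0.03,0,0,0.095,180],[-0.048,0.057,0.055,0,0,0.095,180],[-0.048,0.057,0.07,0,0,0.095,180]],
])

```text
time_s: 17.18
eef_pos: [634.8, -129.8, 57.8]
ee_rot: [-0.002, 0.04, 0.999, 0.001]
contact_force: [-0.4, -0.7, -3.6]
finger_gap: 61.5
grip_force: 39.4
```

Emit:
servo_tool([
  [[0,0,0,0,0,0,180],[0,0,0,0,0,0,180],[0,0,0,0,0,0,180],[0,0,0,0,0,0,180],[0,0,0,0,0,0,180]],
])

```text
time_s: 17.6
eef_pos: [637.4, -132.2, 63.9]
ee_rot: [0.001, 0.041, 0.999, -0.0]
contact_force: [0.7, -0.4, -2.2]
finger_gap: 61.2
grip_force: 39.4
```

```bash
python3 -c "
from h import *
st();plan((636,-131,27,175.3,180))"
```

```text
t 17.6 p [ 637.4 -132.2   63.9] a 175.3 gap 61.2 grip 39.44865524768829 F [ 0.7 -0.4 -2.2] q6 -0.32
1 x [0.002, 0.001, 0.037, 0, 0, 0.0, 180]
```

Emit:
servo_tool([
  [[0.001,0.001,0.012,0,0,0,180],[0.001,0.001,0.022,0,0,0,180],[0.001,0.001,0.029,0,0,0,180],[0.001,0.001,0.033,0,0,0,180],[0.001,0.001,0.034,0,0,0,180]],
])

```text
time_s: 18.02
eef_pos: [635.0, -130.2, 27.2]
ee_rot: [-0.001, 0.041, 0.999, 0.0]
contact_force: [0.1, -0.7, -2.5]
finger_gap: 61.6
grip_force: 39.7
```

Emit:
servo_tool([
  [[0,0,0,0,0,0,180],[0,0,0,0,0,0,180],[0,0,0,0,0,0,180]],
])

```text
time_s: 18.27
eef_pos: [635.9, -130.7, 28.5]
ee_rot: [0.0, 0.041, 0.999, -0.0]
contact_force: [0.4, -1.0, -3.3]
finger_gap: 61.7
grip_force: 39.6
```

Not yet touching, so a little lower, then release and rise.

Emit:
servo_tool([
  [[0,0,0.001,0,0,0,180],[0,0,0.002,0,0,0,180],[0,0,0.003,0,0,0,180],[0,0,0.003,0,0,0,180],[0,0,0.003,0,0,0,180]],
])

```text
time_s: 18.68
eef_pos: [636.0, -130.7, 26.9]
ee_rot: [0.0, 0.041, 0.999, -0.0]
contact_force: [-3.8, 2.6, 8.5]
finger_gap: 61.4
grip_force: 41.0
```

Emit:
servo_tool([
  [[0,0,0,0,0,0,80],[0,0,0,0,0,0,40],[0,0,0,0,0,0,0],[0,0,0,0,0,0,0],[0,0,0,0,0,0,0]],
])

```text
time_s: 19.1
eef_pos: [635.8, -130.6, 25.3]
ee_rot: [0.0, 0.041, 0.999, -0.0]
contact_force: [-0.7, 0.2, 1.1]
finger_gap: 85.6
grip_force: 0.0
```

Emit:
servo_tool([
  [[0,0,-0.01,0,0,0,0],[0,0,-0.05,0,0,0,0],[0,0,-0.09,0,0,0,0],[0,0,-0.13,0,0,0,0],[0,0,-0.17,0,0,0,0]],
])

```text
time_s: 19.52
eef_pos: [635.4, -130.4, 198.0]
ee_rot: [0.0, 0.041, 0.999, -0.0]
contact_force: [0.7, -0.8, 0.4]
finger_gap: 85.3
grip_force: 0.0
```

Emit:
servo_tool([
  [[0,0,-0.03,0,0,0,0],[0,0,-0.04,0,0,0,0],[0,0,-0.04,0,0,0,0],[0,0,-0.04,0,0,0,0],[0,0,-0.04,0,0,0,0]],
])

```text
time_s: 19.93
eef_pos: [635.0, -130.3, 233.2]
ee_rot: [-0.001, 0.041, 0.999, 0.0]
contact_force: [0.0, -0.6, 0.1]
finger_gap: 85.4
grip_force: 0.0
```

```bash
cat > cap.py <<'E'
from h import *
t,s=cv2.imread('pics/top0.png'),cv2.imread('pics/scene0.png')
def bright(n,im,roi):
    x0,y0,x1,y1=roi;h=cv2.cvtColor(im,cv2.COLOR_BGR2HSV);m=cv2.inRange(h,(55,110,100),(80,255,255));k=np.zeros_like(m);k[y0:y1,x0:x1]=m[y0:y1,x0:x1]
    c=max(cv2.findContours(k,0,1)[0],key=cv2.contourArea);return cv2.minEnclosingCircle(c)
for n,im,roi in(('top',t,(170,165,205,200)),('scene',s,(405,300,450,360))):
    c,r=bright(n,im,roi);print(n,c,r,plane(n,[c],174))
E
python3 cap.py; python3 -c "
from h import *
st()"
```

```text
top (182.82432556152344, 183.1216278076172) 4.286127090454102 [[529.8758823  362.26185394 174.        ]]
scene (432.0, 321.0) 6.708303928375244 [[531.0433808  362.30789956 174.        ]]
t 19.93 p [ 635.  -130.3  233.2] a 175.3 gap 85.4 grip 0.0 F [ 0.  -0.6  0.1] q6 -0.32
```

```bash
python3 -c "
from h import *
plan((532,362.5,233,175.3,0))"
```

```text
5 x [0.055, 0.186, 0.0, 0, 0, 0.0, 0]
5 x [0.055, 0.186, 0.0, 0, 0, 0.0, 0]
3 x [0.033, 0.111, 0.0, 0, 0, 0.0, 0]
```

Emit:
servo_tool([
  [[0.011,0.037,0,0,0,0,0],[0.022,0.074,0,0,0,0,0],[0.033,0.112,0,0,0,0,0],[0.044,0.149,0,0,0,0,0],[0.055,0.186,0,0,0,0,0]],
])

```text
time_s: 20.35
eef_pos: [594.3, 61.0, 232.8]
ee_rot: [-0.002, 0.041, 0.999, 0.0]
contact_force: [0.9, 1.5, -0.1]
finger_gap: 85.1
grip_force: 0.0
```

Emit:
servo_tool([
  [[0.011,0.037,0,0,0,0,0],[0.022,0.074,0,0,0,0,0],[0.033,0.112,0,0,0,0,0],[0.044,0.149,0,0,0,0,0],[0.055,0.186,0,0,0,0,0]],
])

```text
time_s: 20.77
eef_pos: [554.6, 250.8, 232.9]
ee_rot: [-0.002, 0.041, 0.999, -0.0]
contact_force: [1.4, -0.3, -0.5]
finger_gap: 85.3
grip_force: 0.0
```

Emit:
servo_tool([
  [[0.011,0.037,0,0,0,0,0],[0.022,0.074,0,0,0,0,0],[0.033,0.111,0,0,0,0,0],[0.033,0.111,0,0,0,0,0],[0.033,0.111,0,0,0,0,0]],
])

```text
time_s: 21.18
eef_pos: [530.6, 364.0, 232.6]
ee_rot: [-0.002, 0.039, 0.999, -0.001]
contact_force: [-0.0, -1.1, -0.2]
finger_gap: 85.4
grip_force: 0.0
```

Emit:
servo_tool([
  [[0,0,0,0,0,0,0],[0,0,0,0,0,0,0],[0,0,0,0,0,0,0],[0,0,0,0,0,0,0]],
])

```text
time_s: 21.52
eef_pos: [532.8, 361.4, 235.1]
ee_rot: [-0.0, 0.041, 0.999, -0.0]
contact_force: [0.2, -1.2, 0.9]
finger_gap: 85.3
grip_force: 0.0
```

```bash
python3 -c "
from h import *
st();plan((532,362.5,141,175.3,0))
s=env.capture('scene')
t=env.capture('top')
cv2.imwrite('pics/s7.png',np.hstack([cv2.resize(s[200:370,340:510],(400,400)),cv2.resize(t[110:230,310:430],(400,400))]))"
```

```text
t 21.52 p [532.8 361.4 235.1] a 175.2 gap 85.3 grip 0.0 F [ 0.2 -1.2  0.9] q6 0.48
3 x [0.001, 0.001, 0.094, 0, 0, -0.0, 0]
```

View pics/s7.png

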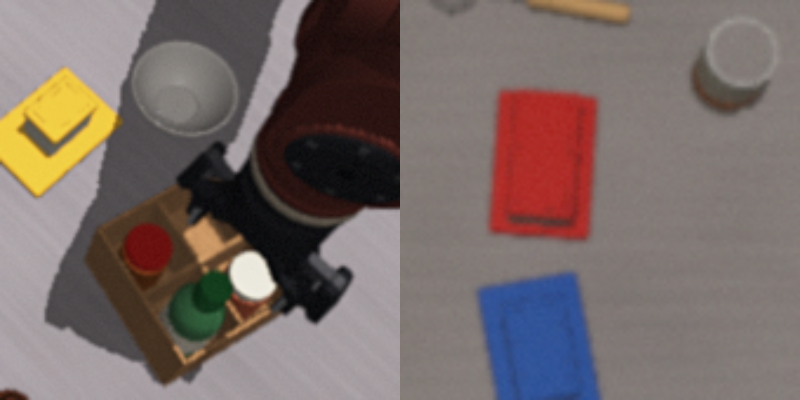

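The red tub is square on its board (right crop, 545,163). The gripper hovers over the green cap, so I'll descend and grip the cap.

Emit:
servo_tool([
  [[0.001,0,0.03,0,0,0,0],[0.001,0,0.06,0,0,0,0],[0.001,0,0.08,0,0,0,0],[0.001,0,0.093,0,0,0,0],[0.001,0,0.095,0,0,0,0]],
], grip_force=40)

```text
time_s: 22.03
eef_pos: [530.2, 361.7, 137.4]
ee_rot: [-0.002, 0.041, 0.999, -0.001]
contact_force: [0.4, -0.1, -1.0]
finger_gap: 85.6
grip_force: 0.0
```

Emit:
servo_tool([
  [[0,0,0,0,0,0,60],[0,0,0,0,0,0,100],[0,0,0,0,0,0,130],[0,0,0,0,0,0,160],[0,0,0,0,0,0,190]],
])

```text
time_s: 22.45
eef_pos: [532.1, 362.7, 141.7]
ee_rot: [0.001, 0.041, 0.999, 0.0]
contact_force: [0.5, -2.6, 3.4]
finger_gap: 28.9
grip_force: 39.1
```

Emit:
servo_tool([
  [[0,0,0,0,0,0,230],[0,0,0,0,0,0,230],[0,0,0,0,0,0,230],[0,0,0,0,0,0,230]],
])

```text
time_s: 22.78
eef_pos: [532.1, 362.6, 141.7]
ee_rot: [0.001, 0.041, 0.999, 0.0]
contact_force: [-0.4, -1.1, 6.0]
finger_gap: 29.4
grip_force: 39.5
```

Emit:
servo_tool([
  [[0,0,0,0,0,0,230],[0,0,-0.01,0,0,0,230],[0,0,-0.025,0,0,0,230],[0,0,-0.04,0,0,0,230],[0,0,-0.055,0,0,0,230]],
], grip_force=60)

```text
time_s: 23.2
eef_pos: [530.9, 362.5, 195.7]
ee_rot: [-0.001, 0.041, 0.999, -0.0]
contact_force: [0.0, 0.7, -3.1]
finger_gap: 28.4
grip_force: 59.4
```

Emit:
servo_tool([
  [[0,0,-0.02,0,0,0,230],[0,0,-0.04,0,0,0,230],[0,0,-0.06,0,0,0,230],[0,0,-0.075,0,0,0,230],[0,0,-0.08,0,0,0,230]],
])

```text
time_s: 23.62
eef_pos: [531.9, 362.9, 278.3]
ee_rot: [0.001, 0.041, 0.999, 0.001]
contact_force: [0.5, 0.3, -3.0]
finger_gap: 28.8
grip_force: 59.6
```

Emit:
servo_tool([
  [[0,0,0,0,0,0,230],[0,0,0,0,0,0,230],[0,0,0,0,0,0,230]],
])

```text
time_s: 23.87
eef_pos: [530.9, 362.4, 273.6]
ee_rot: [-0.001, 0.041, 0.999, -0.0]
contact_force: [0.6, 0.3, -3.0]
finger_gap: 28.2
grip_force: 59.6
```

```bash
python3 -c "
from h import *
st();plan((657,108,276,175.3,230))
s=env.capture('scene')
cv2.imwrite('pics/s8.png',cv2.resize(s[160:380,320:520],(545,600)))"
```

```text
t 23.87 p [530.9 362.4 273.6] a 175.3 gap 28.2 grip 59.56495642662048 F [ 0.6  0.3 -3. ] q6 0.48
5 x [-0.091, -0.152, -0.001, 0, 0, 0.0, 230]
3 x [-0.055, -0.091, -0.001, 0, 0, 0.0, 230]
```

View pics/s8.png

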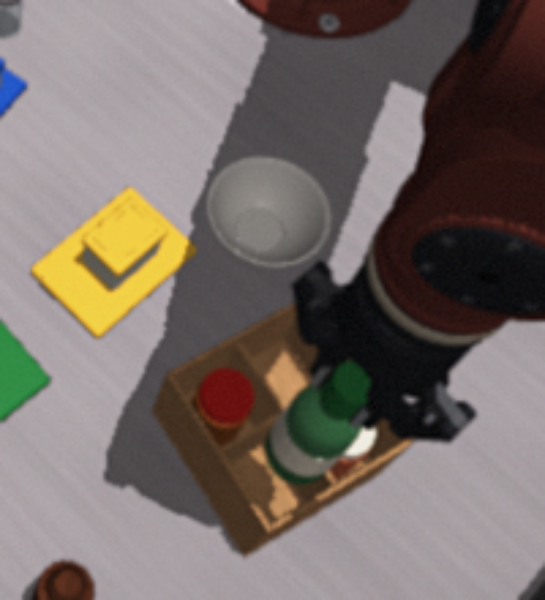

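The bottle hangs upright from the gripper, clear of the carton, with its cap at (350,388) in the crop. I'll carry it gently.

Emit:
servo_tool([
  [[-0.01,-0.016,0,0,0,0,230],[-0.025,-0.042,0,0,0,0,230],[-0.042,-0.07,0,0,0,0,230],[-0.059,-0.098,0,0,0,0,230],[-0.076,-0.126,0,0,0,0,230]],
])

```text
time_s: 24.33
eef_pos: [596.9, 229.5, 274.1]
ee_rot: [-0.001, 0.04, 0.999, -0.0]
contact_force: [0.4, 0.5, -3.8]
finger_gap: 28.6
grip_force: 59.7
```

Emit:
servo_tool([
  [[-0.017,-0.028,0,0,0,0,230],[-0.034,-0.056,0,0,0,0,230],[-0.051,-0.084,0,0,0,0,230],[-0.064,-0.107,0,0,0,0,230],[-0.07,-0.117,0,0,0,0,230]],
])

```text
time_s: 24.75
eef_pos: [657.9, 104.9, 273.6]
ee_rot: [-0.001, 0.042, 0.999, -0.001]
contact_force: [-0.8, 0.1, -3.6]
finger_gap: 28.7
grip_force: 59.9
```

Emit:
servo_tool([
  [[0,0,0.01,0,0,0,230],[0,0,0.03,0,0,0,230],[0,0,0.055,0,0,0,230],[0,0,0.08,0,0,0,230],[0,0,0.09,0,0,0,230]],
])

```text
time_s: 25.17
eef_pos: [655.0, 109.0, 180.4]
ee_rot: [-0.003, 0.041, 0.999, 0.0]
contact_force: [-1.7, -0.6, -4.4]
finger_gap: 28.9
grip_force: 59.8
```

Emit:
servo_tool([
  [[0,0,0,0,0,0,230],[0,0,0,0,0,0,230],[0,0,0,0,0,0,230],[0,0,0,0,0,0,230]],
])

```text
time_s: 25.5
eef_pos: [658.1, 108.5, 187.4]
ee_rot: [0.001, 0.041, 0.999, -0.0]
contact_force: [-0.3, 0.9, -3.2]
finger_gap: 28.7
grip_force: 59.8
```

```bash
python3 -c "
from h import *
st();plan((657,108,149,175.3,230))"
```

```text
t 25.5 p [658.1 108.5 187.4] a 175.3 gap 28.7 grip 59.774349331855774 F [-0.3  0.9 -3.2] q6 0.05
1 x [0.001, -0.001, 0.038, 0, 0, 0.0, 230]
```

Emit:
servo_tool([
  [[0.001,0,0.008,0,0,0,230],[0.001,0,0.016,0,0,0,230],[0.001,0,0.024,0,0,0,230],[0.001,0,0.03,0,0,0,230],[0.001,0,0.033,0,0,0,230]],
])

```text
time_s: 25.92
eef_pos: [655.4, 108.5, 150.3]
ee_rot: [-0.001, 0.041, 0.999, -0.0]
contact_force: [-0.1, -0.1, -3.0]
finger_gap: 28.7
grip_force: 59.9
```

Emit:
servo_tool([
  [[0,0,0,0,0,0,230],[0,0,0,0,0,0,230],[0,0,0.001,0,0,0,230],[0,0,0.001,0,0,0,230],[0,0,0.001,0,0,0,230]],
])

```text
time_s: 26.33
eef_pos: [656.4, 108.6, 151.6]
ee_rot: [0.0, 0.041, 0.999, -0.0]
contact_force: [0.4, -0.1, -3.4]
finger_gap: 28.5
grip_force: 59.9
```

Emit:
servo_tool([
  [[0,0,0.001,0,0,0,230],[0,0,0.002,0,0,0,230],[0,0,0.003,0,0,0,230],[0,0,0.003,0,0,0,230],[0,0,0.003,0,0,0,230]],
])

```text
time_s: 26.75
eef_pos: [656.8, 108.4, 149.8]
ee_rot: [0.001, 0.041, 0.999, -0.0]
contact_force: [-1.6, -0.3, 5.3]
finger_gap: 28.7
grip_force: 61.0
```

It's down. I'll open gently and rise.

Emit:
servo_tool([
  [[0,0,0,0,0,0,150],[0,0,0,0,0,0,120],[0,0,0,0,0,0,80],[0,0,0,0,0,0,40],[0,0,0,0,0,0,0]],
])

```text
time_s: 27.17
eef_pos: [656.2, 108.6, 148.2]
ee_rot: [-0.0, 0.041, 0.999, -0.0]
contact_force: [-0.4, -0.1, -0.1]
finger_gap: 79.0
grip_force: 0.0
```

Emit:
servo_tool([
  [[0,0,0,0,0,0,0],[0,0,0,0,0,0,0],[0,0,-0.02,0,0,0,0],[0,0,-0.06,0,0,0,0],[0,0,-0.09,0,0,0,0]],
])

```text
time_s: 27.58
eef_pos: [655.7, 108.6, 239.7]
ee_rot: [-0.0, 0.041, 0.999, -0.0]
contact_force: [1.0, -0.3, 0.8]
finger_gap: 85.5
grip_force: 0.0
```

Emit:
servo_tool([
  [[0.03,0,-0.02,0,0,0,0],[0.06,0,-0.03,0,0,0,0],[0.1,0,-0.03,0,0,0,0],[0.14,0,-0.03,0,0,0,0],[0.18,0,-0.03,0,0,0,0]],
])

```text
time_s: 28.0
eef_pos: [475.2, 123.2, 268.1]
ee_rot: [0.0, 0.041, 0.999, -0.0]
contact_force: [-0.6, -0.2, 1.4]
finger_gap: 85.4
grip_force: 0.0
```

Emit:
servo_tool([
  [[0.01,-0.035,0,0,0,0,0],[0.02,-0.07,0,0,0,0,0],[0.02,-0.105,0,0,0,0,0],[0.02,-0.14,0,0,0,0,0],[0.02,-0.175,0,0,0,0,0]],
])

```text
time_s: 28.42
eef_pos: [442.1, -50.9, 268.7]
ee_rot: [0.001, 0.04, 0.999, -0.0]
contact_force: [1.1, -0.9, -0.3]
finger_gap: 85.3
grip_force: 0.0
```

```bash
python3 -c "
from h import *
st()
t=env.capture('top');s=env.capture('scene')
cv2.imwrite('pics/s9.png',np.hstack([t[90:250,230:430].repeat(2,0).repeat(2,1),s[120:400:,200:440][:,:].copy()[:280].copy() if 0 else cv2.resize(s[140:390,200:450],(320,320))]))"
```

```text
t 28.42 p [442.1 -50.9 268.7] a 175.4 gap 85.3 grip 0.0 F [ 1.1 -0.9 -0.3] q6 -0.33
```

View pics/s9.png

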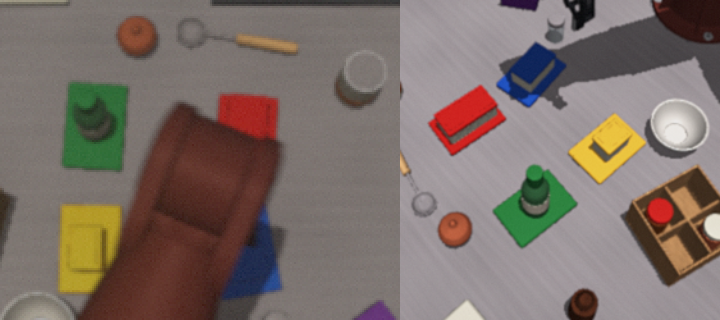

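Everything stands on its board. A quick numeric check of the centring, board versus lid or cap from the same top camera:

```bash
python3 - <<'E'
from h import *
print('red',plane('top',[[310+146*.3,110+157*.3]],62)-[632.9,-132.1,62])
print('blue',plane('top',[[310+(552-360)*80/360,175+178*80/360]],62)-[453.4,-125.7,62])
exec(open('cap.py').read().split('for n,im')[0])
for n,b,roi in(('top',(654.9,107.4),(260,125,295,160)),('scene',(658.6,109.1),(290,255,330,290))):
    c,r=bright(n,env.capture(n),roi);print(n,c,r,plane(n,[c],182)[0,:2]-b)
E
```

```text
red [[-5.46089782 -0.07602021  0.        ]]
blue [[-3.40946665 -0.16153093  0.        ]]
top (277.5, 146.5) 19.144289016723633 [-22.92828827 -14.43767829]
scene (314.5, 280.0) 17.066146850585938 [-9.13675999 23.20083422]
```

```bash
python3 - <<'E'
from h import *
print(plane('top',[[230+87/2,90+98/2]],182)[0,:2]-[654.9,107.4], plane('scene',[[305.5,275]],182)[0,:2]-[658.6,109.1])
print(env.observe()['joint_velocities'].round(3)); 
E
```

```text
[-0.93556046 -2.91727103] [-2.71394916  1.59522121]
[0.047 0.001 0.002 0.004 0.002 0.007]
```

All offsets are within about 6 mm, so I'm handing in.

```bash
python3 -c "
from bench import env
print(env.close_job())"
```

```text
the job is handed in; nothing more can be done
None
```

I handed the job in at about 28 s: each tub stands squarely on the board of its lid's colour and the bottle stands upright on the green board, all centred to within about 6 mm by the cameras, with the can and mill untouched; the hand-in returned no score.

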